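Take the filter cassette off the extractor and hang it on the hook

ROBOT

A 7-joint arm with a two-finger parallel gripper is mounted at the origin on the work surface. World frame = base frame: x ahead of the robot, y to its left, z up, the work surface at z = 0. Lengths are in mm, angles in rad, forces in N, time in s.
With the tool pointing down it reaches from about 400 to 875 mm from the base axis. Payload 4.4 kg.
Tool frame: the origin (TCP) lies between the finger pads; the fingertips stand ctrl.tip_reach ahead of it and the grasp point (between the pads) lies 8 mm behind it (ctrl.tip_reach is the distance from the TCP to the fingertips, in mm); z points along the fingers, y is the direction in which the jaws open and shut (so a half turn about z gives the same grasp; the last joint's range is limited). The gripper opens to 85 mm and grips with 20 to 120 N. Pads are 22 mm wide; open, the fingers measure 114 mm over their backs; the gripper's body (76 mm by 85 mm) begins 54 mm behind the grasp point. The pads swing forward as they close: fully open they stand 13 mm farther back than shut.
Start: joints at [-0.066, 0.628, 0.038, 1.517, -0.027, 0.996, -0.02], TCP at [650.014, 0.027, 242.313] pointing down, gripper open.
Joint ranges: [-3.06, 3.06], [-0.37, 2.12], [-1.25, 1.32], [0.18, 2.47], [-1.1, 4.24], [0.23, 1.98], [-2.94, 2.94]. Speed limits (rad/s): [2.57, 2.57, 3.14, 3.14, 3.14, 3.14, 3.14].

INTERFACE

Orientations are given as [roll, pitch, yaw] about the fixed x, y, z axes, in that order (R = Rz(yaw) Ry(pitch) Rx(roll)).
In Python, from cell import status, viewer, order, ctrl gives the robot as it stands.
- The arm moves only by the tool play_rows, never from a script. Its argument "series" is a list of rows, each a list of 5 numbers: the shift along the tool's x, y, z in cm, then the turn about the tool's z in degrees, then the closure, from 0 (fully open) to 1 (shut). In form: [[x, y, z, yaw, gripper], ...]. A call has 1 to 8 rows; each row is the pose to reach, as a shift and turn from the pose commanded when the call began, along the tool's axes at that moment; what a row does not reach only later rows make up. A row lasts 1/10 s, in which the tool goes at most 50 mm and 8.59 degrees, less where a joint would pass 70% of its speed; a pose out of reach is approached as far as the arm can. A call with a gripper value outside its range is refused whole. The fingers move at their own pace and stop on an object; the grip force is fixed at half the most. Time passes only in rows, so rows that repeat a pose let the fingers close. It gives the time, the measured TCP pose, the force and the opening at its end, in the units of the state.
- status.read_state(): the state, without advancing time (a new reading comes with each control period).
- viewer.get_image(name): name is "scene" or "side" or "wrist"; returns a dict with "img" (480x640x3 uint8, red, green, blue), "vfov" (degrees; the focal length in pixels is half the picture's height over the tangent of half this angle, whatever the lens; pixels are square), "cx", "cy" (the principal point, pixels), "dist_coeffs" ([k1, k2, p1, p2, k3] as OpenCV has them; the pictures are not rectified), "rvec" (rotation vector, rad) and "tvec" (3), from world to camera coordinates, as OpenCV has them; the wrist camera has in their place "tool_from_camera" (4x4, takes a point from camera to tool coordinates, whose origin is the TCP and whose axes are the flange's). Camera axes: x right, y down, z forward; pixel columns grow to the right and rows downward; lengths in mm; the calibration is good to about 2 mm. A picture is of the moment at which its call begins: read the wrist's pose just before it. There is no depth.
- order.finish_job(): hands the job in, once; it reports no verdict.
The state is a dict: "clock": time; "qpos": joint angles; "qd": joint speeds; "tau": joint torques, N m; "eef_pos": TCP position; "tool_rot": TCP orientation; "force": force on the tool from outside, world axes, zero at the start; "torque": the same for the moment, N m; "width": finger opening in mm.
Only numpy, scipy, OpenCV 4.12 (cv2) and the standard library are available. Lean on these libraries where they do the work, as an engineer would, in place of code of your own. Each camera call takes 0.05 s, during which the arm holds its last target. There are 200 camera calls.

TASK

The extractor's filter is due for cleaning: unscrew the knurled nut that holds the filter cassette down, lift it off its stud and put it in the parts dish. Then lift the cassette straight off by its bow handle and hang it gently by that handle on the hook of the stand, the middle of the handle in the low part of the hook, so that it hangs level and still. Leave the two battery packs, the spray can and the hex key where they are.

Things in the scene. Friction and masses are not known exactly. Their poses are not given: they have to be found in the camera images.
- extractor: Fixed bench extractor: box of slotted aluminium profile and sheet, 220 (x) by 190 (y) by 100 mm high; origin under its centre on the bench. Its fan front is own -x, towards the robot at yaw 0. The cassette lies flat on its roof, centred 25 mm towards own +x, between three strips 6 mm high at both sides and the rear (4 mm play). Stands left or right on the bench, the hook stand opposite.
- stud (a point): Top of the fixed upright threaded stud, 70 mm from the extractor's centre towards its own -x, 130.5 mm above the bench, 30.5 mm above the roof. Coarse right-hand round thread, 18.8 mm over the crests, two starts, 16 mm rise per turn.
- nut: Loose knurled steel nut, 46 mm diameter, 32 mm high, through bore, about 90 g; origin at the centre of its underside, z its axis. It starts screwed down, not tight, on the cassette's ear, underside 106 mm above the bench. It unscrews counter-clockwise seen from above, rising 16 mm per turn; after about 205 degrees (3.6 rad, 9 mm) it is free and lifts straight off. Pulling alone does not free it.
- nut_mid (a point): Centre of the nut, on its axis at half its height.
- cassette: Loose filter cassette, square aluminium frame with grey mesh, 130 by 130 by 16 mm, about 0.35 kg; origin at the centre of its underside (100 mm high on the roof), z up. An ear 60 long, 48 wide, 6 mm thick sticks out on own -x. A black bow handle bridges it along own y: round bar 10 mm thick, straight for 90 mm on top, 45 degree corners, legs at y +-57 mm. It balances under the bar's middle.
- ear (a point): Centre of the 30 mm hole in the cassette's ear, 95 mm from the cassette's centre on own -x, on the ear's upper face (6 mm above the cassette's underside). The stud passes through it with about 5.5 mm play all round.
- handle (a point): Middle of the handle's straight top bar, on the bar's axis, 71 mm above the cassette's underside and 55 mm above its upper face (50 mm clear below the bar); axes as the cassette, the bar runs along y.
- stand: Fixed hook stand; origin on the bench straight below the hook's low part, own x pointing from the hook's tip back to the upright. The aluminium upright, 30 by 30 mm and 290 mm high, has its near face 110 mm from the origin on own +x; foot plate 110 by 110 by 12 mm around it. At yaw 0 the hook points to the robot.
- hook (a point): Axis of the low part of the hook (round steel bar 10 mm thick), 235 mm above the bench, axes as the stand. Level for 12 mm to own -x and 22 mm to own +x, then rising 12 mm over 84 mm to the upright. A bar hung on it has its axis 10 mm higher. The cassette clears the upright only with its ear away from it, its x along the stand's x.
- hook_tip (a point): Topmost end of the hook's free upturned tip, 33 mm from the low part on own -x and 25 mm higher than its axis (260 mm above the bench). The handle is threaded over it from this side.
- dish: Fixed round steel parts dish between extractor and stand, 128 mm across the rim, 16 mm high, floor 4 mm thick and about 95 mm across, sides sloping outward; origin under its centre on the bench.
- pack_tall: Loose black and grey battery pack standing beside the hook stand, 85 (x) by 70 (y) by 150 mm high, 0.8 kg; origin under its centre. To be left alone.
- pack_low: Loose black and grey battery pack with red rails on the other side of the hook stand, 110 (x) by 72 (y) by 70 mm high, 0.8 kg; origin under its centre. To be left alone.
- hex_key: Loose T-handle hex key lying on the bench behind the extractor: black cross handle 98 mm long along own y, 18 mm thick, shaft 140 mm along own x; origin on the bench near the joint of the two. To be left alone.
- spray_can: Loose aluminium spray can with a black cap standing upright in front of the extractor (its own -x side), 50 mm diameter, 160 mm high, 0.3 kg; origin under its centre. To be left alone.
Not all that is in view belongs to the job. Several things have the shape of the nut; the one meant has the colours described above.

How it is judged (in metres and radians):
On the way, in this order (a step that is already met when the one before it is completed fails the run):
1. the nut is off the stud, lifted clear of it (z of nut in the frame of stud above 0.002 m), for 0.2 s.
2. the cassette is lifted clear of the extractor, the nut already lying in the dish (height (world z) of cassette above 0.135 m and horizontal distance between nut_mid and dish below 0.045 m and height (world z) of nut_mid below 0.045 m), for 0.1 s.
3. the cassette hangs by its handle on the hook (x of handle in the frame of hook between -0.022 and 0.035 m and y of handle in the frame of hook between -0.018 and 0.018 m and z of handle in the frame of hook between 0.002 and 0.022 m and angle between cassette's own z axis and vertical below 0.35 rad and contact force between cassette and stand above 1 N), for 0.2 s.
At the end, for the whole second after the job is handed in: The cassette hangs released and still on the hook's low part: bar's middle within 18 mm sideways, 22 mm towards the tip to 35 mm towards the upright, tilted under 0.35 rad. The nut rests in the dish, its centre within 45 mm of the dish's centre and under 45 mm high (all of step 3 and contact force between cassette and the fingers below 0.1 N and linear speed of cassette below 0.04 m/s and angular speed of cassette below 0.5 rad/s and horizontal distance between nut_mid and dish below 0.045 m and height (world z) of nut_mid below 0.045 m and contact force between nut and dish above 0.2 N and linear speed of nut below 0.03 m/s); the robot touches nothing.
It fails at once if a battery pack, the spray can or the hex key pushed more than 20 mm (distance of any of pack_tall, pack_low, spray_can, hex_key from where it was at the start of the episode above 0.02 m).
It fails at once if the cassette banged or forced against the stand with more than 40 N (contact force between cassette and stand above 40 N).
It also fails if it takes over 72 s, if anything falls off the work surface, if the arm or the gripper's body presses on something with over 40 N, if the wrist force passes 120 N, or if a joint passes its speed limit or range.

## Working session

There is one attempt and no reset: what is moved stays moved. The work goes in short steps, Python scripts to look and compute and a tool call to move; the robot and the scene stay as the last step left them, time stands still between calls to the robot, and variables do not carry over. Pictures are saved under pics/ and viewed, about 8 in all and at most 12, crops included, and the job is handed in when it is done.

Besides the shell and the picture viewer there is one more tool, called after "Call:" by a JSON object that holds its "method" and its "body". play_rows: Moves the arm, as the interface text tells. Its arguments: {"type":"object","properties":{"series":{"type":"array","items":{"type":"array","items":{"type":"number"}}}},"required":["series"]}

```bash
ls; mkdir -p pics; cat > h.py <<'E'
import numpy as np, cv2
from cell import status, viewer, order, ctrl
from scipy.spatial.transform import Rotation as Ro
def cam(name):
    s=status.read_state(); d=viewer.get_image(name)
    f=240/np.tan(np.radians(d["vfov"])/2)
    K=np.array([[f,0,d["cx"]],[0,f,d["cy"]],[0,0,1.]]); D=np.array(d["dist_coeffs"],float)
    if name=="wrist":
        T=np.array(d["tool_from_camera"]); R=Ro.from_euler("xyz",s["tool_rot"]).as_matrix()
        Rc=R@T[:3,:3]; c=R@T[:3,3]+np.array(s["eef_pos"])
    else:
        Rw=cv2.Rodrigues(np.array(d["rvec"],float))[0]; Rc=Rw.T; c=-Rw.T@np.array(d["tvec"],float).ravel()
    return dict(img=d["img"],K=K,D=D,R=Rc,c=c)
def ray(C,uv):
    p=cv2.undistortPoints(np.array(uv,float).reshape(-1,1,2),C["K"],C["D"]).reshape(-1,2)
    return np.c_[p,np.ones(len(p))]@C["R"].T
def onz(C,uv,z):
    r=ray(C,uv); return C["c"]+r*((z-C["c"][2])/r[:,2])[:,None]
def proj(C,P):
    rv=cv2.Rodrigues(C["R"].T)[0]; t=-C["R"].T@C["c"]
    return cv2.projectPoints(np.array(P,float).reshape(-1,3),rv,t,C["K"],C["D"])[0].reshape(-1,2)
def save(C,n): cv2.imwrite("pics/"+n,C["img"][:,:,::-1])
E
python3 - <<'E'
from h import *
import pickle
print(ctrl.tip_reach, status.read_state())
for n in("scene","side","wrist"):
    C=cam(n); save(C,n+"0.png"); pickle.dump(C,open(n+"0.pkl","wb")); print(n,C["c"],C["R"][:,2])
E
```

```text
pics
11.0 {'clock': 0.0, 'qpos': array([-0.06579491,  0.62934534,  0.03845588,  1.5183901 , -0.02701826,
        0.9962963 , -0.01997745]), 'qd': array([-0.00037437, -0.00033375, -0.00040082,  0.00173606,  0.00077816,
        0.00197238, -0.00041666]), 'tau': array([-1.11932164e-03, -5.63405585e+01,  1.22606792e+00, -1.93450052e+01,
        1.09587883e-02,  1.05136272e-02, -8.84369996e-06]), 'eef_pos': array([6.49384297e+02, 2.24412065e-02, 2.41382769e+02]), 'tool_rot': array([-3.13967199e+00,  1.86571192e-05,  1.57079210e+00]), 'force': array([-0.52611077, -0.66320754, -0.3495078 ]), 'torque': array([-0.02573734,  0.01922554,  0.03389575]), 'width': 85.26044520000751}
scene [1074.38017228  900.8609558  1313.43164244] [-0.36523366 -0.56663659 -0.73859824]
side [ 327.65862047 -733.34511998  895.10035855] [ 0.17940989  0.70178101 -0.68943129]
wrist [649.96511887  71.57281613 372.14736208] [-0.00209255 -0.27944465 -0.96015952]
```

View pics/scene0.png

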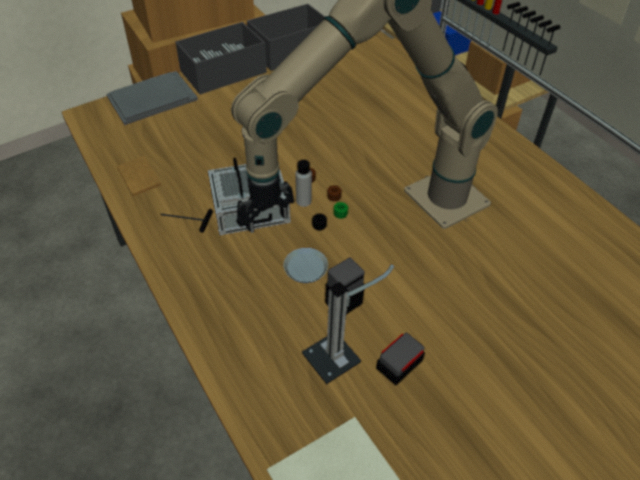

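View pics/side0.png

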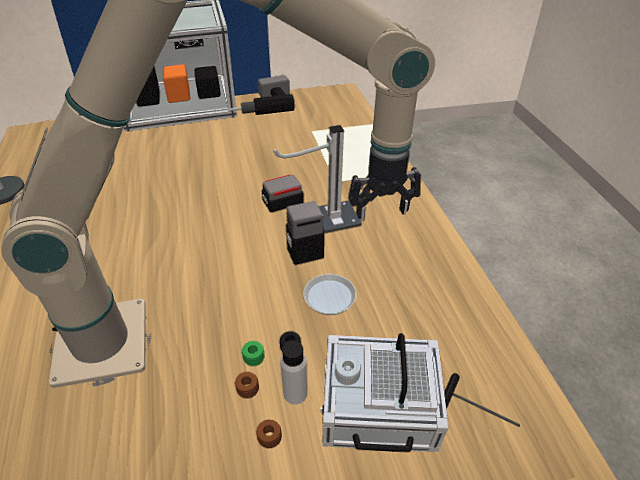

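Side view: nut candidates are steel-grey at (347,370) on the extractor's stud, green (253,352), browns (247,384) and (268,433), black (289,342). The steel one on the cassette's ear fits. I'll confirm with an enlarged crop, and read the stand from one too.

```bash
python3 - <<'E'
import pickle,cv2,numpy as np
C=pickle.load(open("side0.pkl","rb"))["img"][:,:,::-1]
S=pickle.load(open("scene0.pkl","rb"))["img"][:,:,::-1]
a=cv2.resize(C[325:455,310:460],None,fx=4,fy=4,interpolation=cv2.INTER_CUBIC) #600x520
cv2.imwrite("pics/a.png",a)
b=cv2.resize(C[115:265,250:375],None,fx=3.2,fy=3.2,interpolation=cv2.INTER_CUBIC) #400x480
c=cv2.resize(S[245:395,290:415],None,fx=3.2,fy=3.2,interpolation=cv2.INTER_CUBIC)
cv2.imwrite("pics/b.png",np.hstack([b,c]))
E
```

```text
(no output)
```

View pics/a.png

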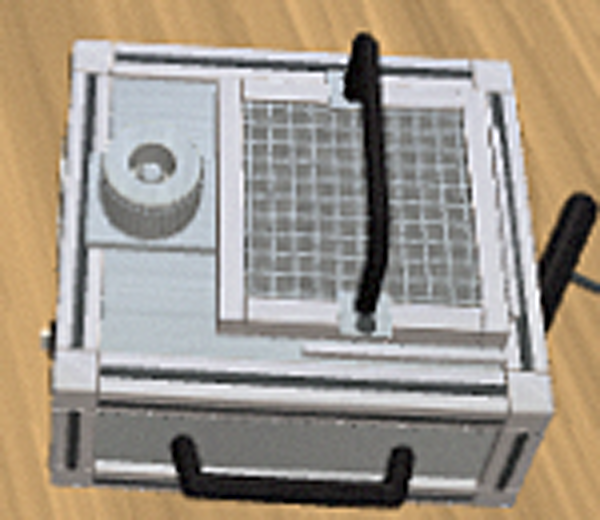

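View pics/b.png

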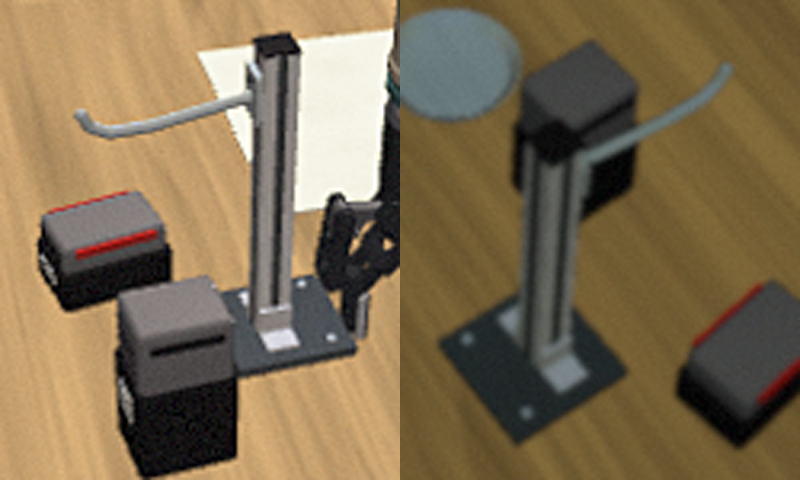

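```bash
python3 - <<'E'
from h import *
import pickle
L=lambda n:pickle.load(open(n,"rb"))
A=L("side0.pkl");S=L("scene0.pkl")
np.set_printoptions(precision=1,suppress=True)
a=lambda p:np.array(p)/4+[310,325]; b=lambda p:np.array(p)/3.2+[250,115]; c=lambda p:(np.array(p)-[400,0])/3.2+[290,245]
print("nut",onz(A,a([[153,166]]),138))
q=onz(A,a([[78,45],[510,65],[550,390],[52,370]]),100);print("roof",q,q.mean(0)); d=(q[1]+q[2]-q[0]-q[3]);print("yaw",np.degrees(np.arctan2(d[1],d[0])))
print("bar",onz(A,a([[372,75],[382,265]]),171))
def tri(p,q):
    r1=ray(A,[p])[0];r2=ray(S,[q])[0]
    s=np.linalg.lstsq(np.c_[r1,-r2],S["c"]-A["c"],rcond=None)[0]
    x=A["c"]+s[0]*r1;y=S["c"]+s[1]*r2
    return (x+y)/2,np.linalg.norm(x-y)
print("tip",tri(b([80,113]),c([727,68])), onz(A,[b([80,113])],260),onz(S,[c([727,68])],260))
print("top",onz(A,[b([276,44])],290),onz(S,[c([553,142])],290))
print("foot scene",onz(S,c([[440,342],[518,440],[627,370]]),12))
print("foot side",onz(A,b([[355,347],[238,368]]),12), onz(A,[b([310,277])],12))
print("dish",onz(A,[[330,293]],16),onz(S,[[306,265]],16))
print("packtall top",onz(A,b([[117,295],[205,277],[235,325],[135,343]]),150))
print("packlow top",onz(A,b([[42,220],[135,192],[165,230],[65,255]]),70))
print("can cap",onz(A,[[292,348]],160))
E
```

```text
nut [[ 499.7 -274.8  138. ]]
roof [[ 491.8 -174.5  100. ]
 [ 698.6 -239.5  100. ]
 [ 645.5 -406.7  100. ]
 [ 435.6 -342.3  100. ]] [ 567.9 -290.7  100. ]
yaw -17.254169018999164
bar [[ 602.  -273.   171. ]
 [ 571.6 -365.1  171. ]]
tip (array([471.2, 286.1, 255.3]), np.float64(3.152931010152351)) [[471.5 277.3 260. ]] [[472.3 289.1 260. ]]
top [[629.2 291.9 290. ]] [[629.9 295.6 290. ]]
foot scene [[694.7 249.1  12. ]
 [688.3 354.6  12. ]
 [582.  348.7  12. ]]
foot side [[694.6 239.7  12. ]
 [588.1 236.9  12. ]] [[684.3 344.3  12. ]]
dish [[543.    7.4  16. ]] [[541.1  13.7  16. ]]
packtall top [[478.4 189.4 150. ]
 [549.1 195.1 150. ]
 [557.3 133.1 150. ]
 [480.3 130.5 150. ]]
packlow top [[449.7 410.7  70. ]
 [540.  433.6  70. ]
 [554.1 369.4  70. ]
 [461.1 354.3  70. ]]
can cap [[ 406.5 -225.9  160. ]]
```

Crop a confirms it: the nut on the ear is steel-grey with a knurled side at (153,166), with the stud visible in its bore. Crop b shows the stand, with the hook tip at (80,113) in the side view and (727,68) in the scene view. I'm moving above the nut, pre-turned clockwise for the unscrewing stroke.

Call:
{"method": "play_rows", "body": {"series": [[-27.3,-15,0,65,0],[-27.3,-15,0,65,0],[-27.3,-15,0,65,0],[-27.3,-15,0,65,0],[-27.3,-15,0,65,0],[-27.3,-15,0,65,0],[-27.3,-15,0,65,0],[-27.3,-15,0,65,0]]}}

```text
clock: 0.95
eef_pos: [497.6, -276.6, 242.4]
tool_rot: [3.141, 0.002, 0.425]
force: [0.3, 0.2, -0.3]
width: 85.5
```

Call:
{"method": "play_rows", "body": {"series": [[0,0,0,65,0],[0,0,0,65,0],[0,0,0,65,0],[0,0,0,65,0],[0,0,0,65,0],[0,0,0,65,0],[0,0,0,65,0],[0,0,0,65,0]]}}

```text
clock: 1.75
eef_pos: [499.9, -272.7, 242.0]
tool_rot: [3.141, 0.001, -0.703]
force: [0.7, 0.4, 0.1]
width: 85.7
```

```bash
python3 - <<'E'
from h import *
import pickle
s=status.read_state();print(s["qpos"],s["eef_pos"],s["tool_rot"])
C=cam("wrist");save(C,"w1.png");pickle.dump(C,open("w1.pkl","wb"))
print(proj(C,[[500,-272,138],[592,-298,171]]))
E
```

```text
[ 0.02438249  0.59721681  0.68044031  1.75955627 -0.45073837  0.94706164
 -1.38365833] [ 499.93494261 -272.67664617  241.99941719] [ 3.14133874e+00  5.91640088e-04 -7.02774073e-01]
[[317.84172841 237.04817971]
 [230.85118024  74.94383861]]
```

View pics/w1.png

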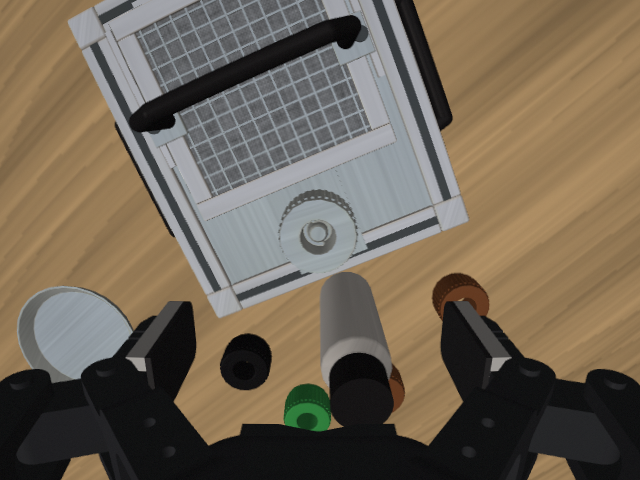

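Wrist view: nut top is centred at (318,233) and the bar runs from about (150,115) to (345,30). The spray can and the decoy nuts lie below, outside the finger path.

```bash
python3 - <<'E'
from h import *
import pickle
C=pickle.load(open("w1.pkl","rb"))
print(onz(C,[[318,233]],138),onz(C,[[318.5,231]],130.5))
print("bar",onz(C,[[170,105],[318,38],[244,72]],171))
print("dish",onz(C,[[77,335]],16))
q=onz(C,[[83,28],[455,212],[222,303]],100);print(q)
print(proj(C,[[499.9,-272.7,138]]))
E
```

```text
[[ 501.80629034 -273.64996203  138.        ]] [[ 500.88388725 -273.27399952  130.5       ]]
bar [[ 601.01896431 -267.39911308  171.        ]
 [ 578.31951419 -338.38381658  171.        ]
 [ 589.00398161 -303.40963959  171.        ]]
dish [[548.07698414  -2.2629212   16.        ]]
[[ 688.07414227 -241.0012247   100.        ]
 [ 445.20397501 -345.91222707  100.        ]
 [ 497.87818479 -180.95903196  100.        ]]
[[318.87497125 236.42647717]]
```

Call:
{"method": "play_rows", "body": {"series": [[0,0,4,0,0],[0,0,8,0,0],[0,0,10.5,0,0],[0.1,0,11.3,0,0],[0.1,0,11.3,0,0],[0.1,0,11.3,0,1],[0.1,0,11.3,0,1],[0.1,0,11.3,0,1]]}}

```text
clock: 2.6
eef_pos: [501.7, -274.0, 131.0]
tool_rot: [-3.14, -0.002, -0.698]
force: [-5.0, 3.1, 18.5]
width: 45.1
```

Call:
{"method": "play_rows", "body": {"series": [[0,0,0,0,1],[0,0,0,0,1],[0,0,0,0,1],[0,0,0,0,1]]}}

```text
clock: 3.0
eef_pos: [501.6, -274.0, 131.2]
tool_rot: [-3.14, -0.003, -0.698]
force: [-1.2, 1.3, 7.8]
width: 44.7
```

Call:
{"method": "play_rows", "body": {"series": [[0,0,-0.04,-8.5,1],[0,0,-0.08,-17,1],[0,0,-0.12,-25.5,1],[0,0,-0.15,-34,1],[0,0,-0.19,-42.5,1],[0,0,-0.23,-51,1],[0,0,-0.27,-59.5,1],[0,0,-0.3,-68,1]]}}

```text
clock: 3.8
eef_pos: [502.0, -272.4, 133.1]
tool_rot: [3.141, -0.002, 0.496]
force: [1.8, 3.3, -1.2]
width: 44.9
```

```bash
python3 - <<'E'
from h import *
s=status.read_state();print(s["qpos"],s["eef_pos"],s["tool_rot"],s["torque"],s["force"],s["width"])
C=cam("wrist");save(C,"w2.png")
E
```

```text
[ 0.3016227   0.67085103  0.23032316  1.84848387 -0.24050277  0.64787374
 -0.39887825] [ 501.985575   -272.38426249  133.06637734] [ 3.14149761e+00 -2.28938651e-03  4.95728530e-01] [ 0.72658492 -0.43384739 -0.02564677] [ 1.78211113  3.27590628 -1.18262175] 44.8795395218564
```

View pics/w2.png

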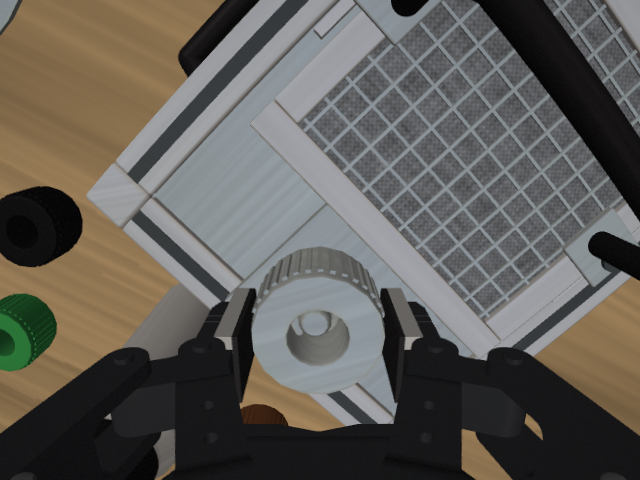

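The nut sits centred between the pads at (318,330), raised, with low forces. I'll keep turning.

Call:
{"method": "play_rows", "body": {"series": [[0,0,-0.04,-8.5,1],[0,0,-0.08,-17,1],[0,0,-0.12,-25.5,1],[0,0,-0.15,-34,1],[0,0,-0.19,-42.5,1],[0,0,-0.23,-51,1],[0,0,-0.27,-59.5,1],[0,0,-0.3,-68,1]]}}

```text
clock: 4.65
eef_pos: [500.6, -270.7, 135.6]
tool_rot: [-3.141, -0.004, 1.68]
force: [-0.1, 6.5, 1.6]
width: 44.9
```

Call:
{"method": "play_rows", "body": {"series": [[0,0,-0.04,-8.5,1],[0,0,-0.08,-17,1],[0,0,-0.12,-25.5,1],[0,0,-0.15,-34,1],[0,0,-0.19,-42.5,1],[0,0,-0.23,-51,1],[0,0,-0.27,-59.5,1],[0,0,-0.3,-68,1]]}}

```text
clock: 5.45
eef_pos: [498.8, -271.4, 138.4]
tool_rot: [3.14, -0.005, 2.866]
force: [-4.4, 5.6, 3.6]
width: 44.9
```

Call:
{"method": "play_rows", "body": {"series": [[0,0,-0.04,-8.5,1],[0,0,-0.08,-17,1],[0,0,-0.12,-23,1],[0,0,-0.12,-23,1]]}}

```text
clock: 5.85
eef_pos: [498.6, -272.4, 139.5]
tool_rot: [3.139, -0.004, -3.02]
force: [-4.6, 5.0, 4.6]
width: 44.8
```

```bash
python3 - <<'E'
from h import *
s=status.read_state();print(s["qpos"],s["eef_pos"],s["tool_rot"],s["torque"],s["force"],s["width"])
E
```

```text
[ 0.80101736  0.70445362 -0.55529529  1.83155124  0.51859943  0.75972869
  1.6575506 ] [ 498.58281121 -272.37650275  139.54096613] [ 3.13926643 -0.00436698 -3.02013201] [ 0.92680735  0.84826038 -0.02469034] [-4.57327993  4.95282984  4.64971526] 44.83822160169987
```

Call:
{"method": "play_rows", "body": {"series": [[0,0,-0.2,0,1],[0,0,-0.4,0,1],[0,0,-0.6,0,1]]}}

```text
clock: 6.15
eef_pos: [498.6, -273.4, 144.7]
tool_rot: [3.14, -0.004, -3.021]
force: [-5.2, 3.1, -4.9]
width: 44.8
```

Call:
{"method": "play_rows", "body": {"series": [[0,0,-0.6,0,1],[0,0,-1.2,0,1],[0,0,-1.8,0,1],[0,0,-3,0,1],[0,0,-5,0,1],[0,0,-8,0,1],[0,0,-8,0,1]]}}

```text
clock: 6.85
eef_pos: [504.4, -274.4, 230.6]
tool_rot: [-3.137, 0.009, -3.02]
force: [1.1, 0.3, -0.7]
width: 44.5
```

```bash
python3 - <<'E'
from h import *
import pickle
s=status.read_state();print(s["qpos"],s["eef_pos"],s["tool_rot"],s["force"])
C=cam("wrist");save(C,"w3.png");pickle.dump(C,open("w3.pkl","wb"))
E
```

```text
[ 0.85169559  0.59334747 -0.63100081  1.74535663  0.4246711   0.93192366
  1.7400458 ] [ 504.35153662 -274.4441148   230.59116284] [-3.13650246  0.00881229 -3.01954568] [ 1.11064713  0.32954912 -0.6882015 ]
```

View pics/w3.png

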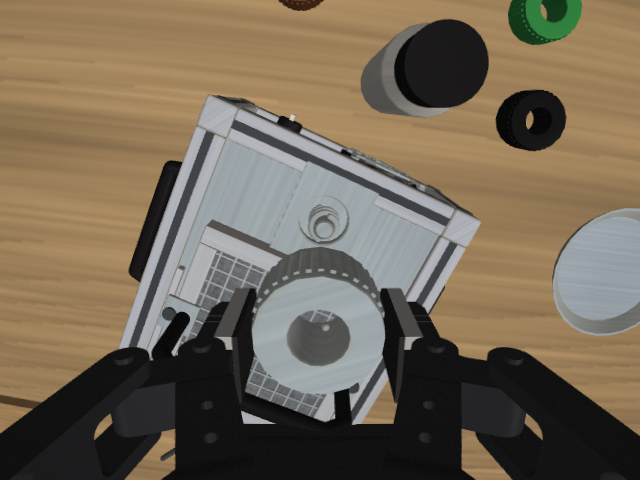

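The nut is off, gripped at (318,330); the ear hole with the bare stud shows at (323,220) and the cassette is still seated. I'm going over the dish.

Call:
{"method": "play_rows", "body": {"series": [[-7.2,27.5,0,65,1],[-7.2,27.5,0,65,1],[-7.2,27.5,0,65,1],[-7.2,27.5,0,65,1],[-7.2,27.5,0,65,1],[-7.2,27.5,0,65,1],[-7.2,27.5,0,65,1],[-7.2,27.5,0,65,1]]}}

```text
clock: 7.7
eef_pos: [538.8, 10.2, 225.4]
tool_rot: [3.141, -0.0, 2.128]
force: [0.2, -0.6, -0.7]
width: 44.8
```

Call:
{"method": "play_rows", "body": {"series": [[0,0,3,20,1],[0,0,6,30,1],[0,0,8,30,1],[0,0,8,30,1],[0,0,8,30,1]]}}

```text
clock: 8.2
eef_pos: [538.4, 8.3, 144.7]
tool_rot: [-3.14, 0.0, 1.606]
force: [0.6, -0.5, -1.0]
width: 45.1
```

```bash
python3 - <<'E'
from h import *
import pickle
s=status.read_state();print(s["qpos"],s["eef_pos"],s["tool_rot"],s["force"])
C=cam("wrist");save(C,"w4.png");pickle.dump(C,open("w4.pkl","wb"))
E
```

```text
[ 0.02500705  0.60767248 -0.13907985  1.91994922  0.1361863   0.62434029
 -0.16497804] [538.36041695   8.31056184 144.66714855] [-3.14018710e+00  2.87698350e-04  1.60607397e+00] [ 0.56210541 -0.53449395 -0.95261883]
```

View pics/w4.png

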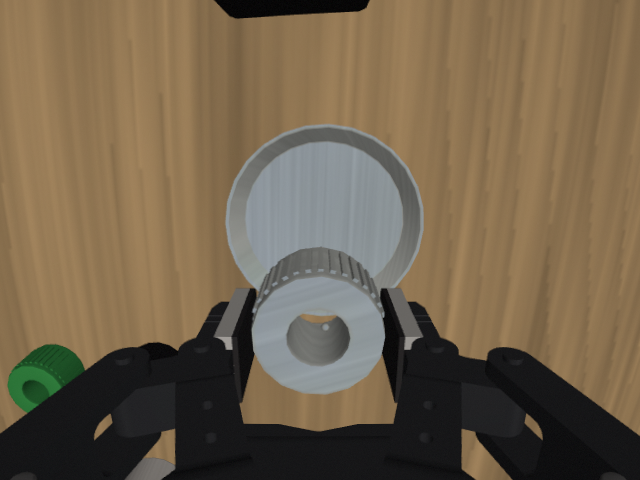

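The nut is gripped at (318,330) and the dish rim is centred at about (325,222).

```bash
python3 - <<'E'
from h import *
import pickle
C=pickle.load(open("w4.pkl","rb"))
print(C["c"],onz(C,[[325,222],[325,125],[226,220],[423,220]],16),onz(C,[[325,215]],4),proj(C,[[538.4,8.3,136],[538.4,8.3,155]]))
E
```

```text
[536.32707359  79.85341008 275.32075688] [[542.75687998  11.41038193  16.        ]
 [540.38113713  71.40274639  16.        ]
 [479.74958312  10.50079999  16.        ]
 [605.09217066  15.00047536  16.        ]] [[542.86363577  13.02210631   4.        ]] [[317.38355211 313.99480329]
 [317.20349985 341.19118923]]
```

Call:
{"method": "play_rows", "body": {"series": [[0.2,0.4,4,0,1],[0.2,0.4,8,0,1],[0.2,0.4,10,0,1],[0.2,0.4,10.8,0,1],[0.2,0.4,11.3,0,1],[0.2,0.4,11.4,0,1],[0.2,0.4,11.4,0,1]]}}

```text
clock: 8.95
eef_pos: [543.5, 10.3, 32.5]
tool_rot: [3.14, -0.0, 1.606]
force: [-0.1, -0.0, -1.1]
width: 44.7
```

Call:
{"method": "play_rows", "body": {"series": [[0,0,0.1,0,1],[0,0,0.15,0,1],[0,0,0.15,0,0.35],[0,0,0.15,0,0.35],[0,0,0.15,0,0.2],[0,0,0.15,0,0.1],[0,0,0.15,0,0],[0,0,0.15,0,0]]}}

```text
clock: 9.75
eef_pos: [542.6, 10.3, 30.0]
tool_rot: [-3.142, -0.0, 1.606]
force: [0.3, -0.4, -0.2]
width: 85.1
```

Call:
{"method": "play_rows", "body": {"series": [[0,0,-1,0,0],[0,0,-3,0,0],[0,0,-7,0,0],[0,0,-12,0,0],[0,0,-17,0,0],[0,0,-20,0,0],[0,0,-20,0,0]]}}

```text
clock: 10.45
eef_pos: [545.6, 10.5, 235.5]
tool_rot: [3.131, -0.0, 1.606]
force: [0.3, -0.2, 0.5]
width: 85.4
```

```bash
python3 - <<'E'
from h import *
import pickle
s=status.read_state();print(s["eef_pos"],s["tool_rot"],s["force"])
C=cam("wrist");save(C,"w5.png");pickle.dump(C,open("w5.pkl","wb"))
E
```

```text
[545.55136512  10.49585069 235.53095649] [ 3.13123071e+00 -1.35085729e-04  1.60550495e+00] [ 0.27980259 -0.23835256  0.48150223]
```

View pics/w5.png

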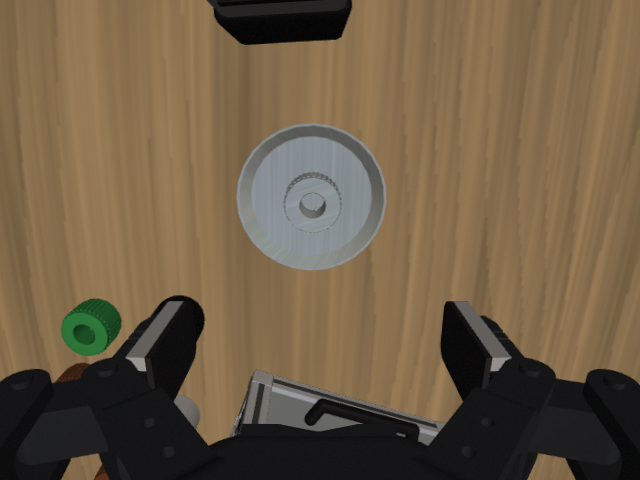

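The nut lies in the middle of the dish at (313,203). Next, over the cassette handle for a close look.

Call:
{"method": "play_rows", "body": {"series": [[-31.4,3.4,-5.5,19.5,0],[-31.4,3.4,-5.5,19.5,0],[-31.4,3.4,-5.5,19.5,0],[-31.4,3.4,-5.5,19.5,0],[-31.4,3.4,-5.5,19.5,0],[-31.4,3.4,-5.5,19.5,0],[-31.4,3.4,-5.5,19.5,0],[-31.4,3.4,-5.5,19.5,0]]}}

```text
clock: 11.3
eef_pos: [585.8, -307.5, 283.4]
tool_rot: [-3.14, 0.003, 1.259]
force: [-0.1, 0.1, 0.7]
width: 85.5
```

```bash
python3 - <<'E'
from h import *
import pickle
s=status.read_state();print(s["qpos"],s["eef_pos"],s["tool_rot"],s["force"])
C=cam("wrist");save(C,"w6.png");pickle.dump(C,open("w6.pkl","wb"))
E
```

```text
[ 0.46766092  0.61027868 -0.04937499  1.427079    0.03484501  1.10655673
  0.09939589] [ 585.83868455 -307.46508313  283.39936525] [-3.13976819e+00  2.67522897e-03  1.25865819e+00] [-0.09278519  0.1251226   0.65353113]
```

View pics/w6.png

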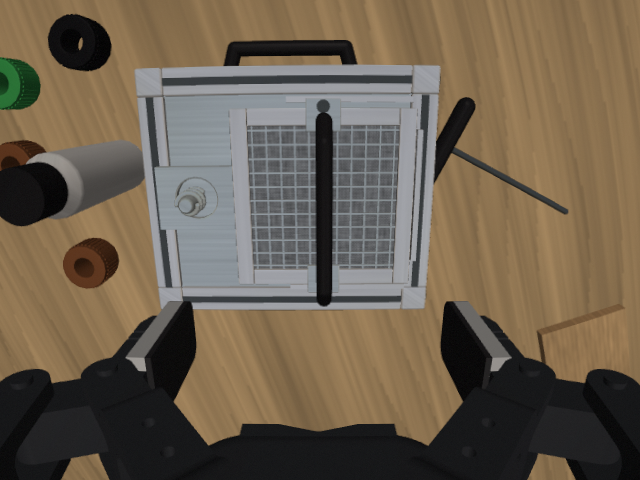

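The bar stands vertical at column 324, rows about 113–303. The cassette frame corners are near (231,108), (408,108), (238,284) and (403,284), and the ear hole is at (196,197).

```bash
python3 - <<'E'
from h import *
import pickle
np.set_printoptions(precision=1,suppress=True)
C=pickle.load(open("w6.pkl","rb"))
q=onz(C,[[231,108],[408,108],[403,284],[238,284]],116);print("frame",q,q.mean(0),np.linalg.norm(q-np.roll(q,1,0),axis=1))
m=(C["img"].max(2)<45).astype(np.uint8)
n,l,st,ce=cv2.connectedComponentsWithStats(m[100:310,300:345])
k=1+st[1:,4].argmax();print(st[k],ce[k])
# bar axis per row
pts=[]
for r in range(130,291,10):
    x=np.where(m[r,305:345])[0]+305; pts.append([(x.min()+x.max())/2,r])
print(np.array(pts)[::4])
b=onz(C,pts,171);d=np.polyfit(b[:,1],b[:,0],1);print("yaw",-np.degrees(np.arctan(d[0])),d)
print("ear",onz(C,[[196,197]],106),"bar ends",onz(C,[[324,113],[324,303]],171),np.polyval(d,-302))
for y in(-57,-45,0,45,57):
    a=np.radians(-17.5);print(y,proj(C,[[591-np.sin(a)*y,-302+np.cos(a)*y,171 if abs(y)<50 else 159]]))
E
```

```text
frame [[ 551.4 -219.6  116. ]
 [ 666.6 -256.8  116. ]
 [ 630.1 -381.4  116. ]
 [ 509.9 -342.6  116. ]] [ 589.5 -300.1  116. ] [129.9 121.  129.8 126.3]
[  16   12   17  194 3030] [ 23.8 106.8]
[[323.5 130. ]
 [323.5 170. ]
 [323.5 210. ]
 [324.  250. ]
 [324.  290. ]]
yaw -17.589401796454446 [  0.3 686.8]
ear [[ 501.6 -270.8  106. ]] bar ends [[ 610.3 -242.   171. ]
 [ 575.2 -352.3  171. ]] 591.0858308947514
-57 [[323.7 300.9]]
-45 [[323.9 291.9]]
0 [[323.7 222.4]]
45 [[323.5 145.7]]
57 [[323.2 123.4]]
```

Call:
{"method": "play_rows", "body": {"series": [[-1.7,0.35,4,0,0],[-1.7,0.35,6,0,0],[-1.7,0.35,6,0,0],[-1.7,0.35,6,0,0]]}}

```text
clock: 11.75
eef_pos: [586.2, -317.4, 224.7]
tool_rot: [-3.14, -0.002, 1.268]
force: [-0.4, -0.1, 0.3]
width: 85.6
```

```bash
python3 - <<'E'
from h import *
s=status.read_state();p=s["eef_pos"];w=s["tool_rot"][2];print(p,s["tool_rot"])
R=Ro.from_euler("xyz",s["tool_rot"]).as_matrix()
print(R.T@(np.array([583.9,-324.8,163])-p))
E
```

```text
[ 586.1535182  -317.39447078  224.66393857] [-3.14010809e+00 -1.57581624e-03  1.26773664e+00]
[-7.83774863  0.1508252  61.6515083 ]
```

Call:
{"method": "play_rows", "body": {"series": [[-0.7,0,3,0,0],[-0.7,0,5,0,0],[-0.7,0,6.1,0,0],[-0.7,0,6.1,0,0.5],[-0.7,0,6.1,0,1],[-0.7,0,6.1,0,1],[-0.7,0,6.1,0,1],[-0.7,0,6.1,0,1]]}}

```text
clock: 12.55
eef_pos: [584.1, -326.5, 164.8]
tool_rot: [3.14, 0.0, 1.265]
force: [1.0, -0.1, 0.1]
width: 12.6
```

Call:
{"method": "play_rows", "body": {"series": [[0,0,0,0,1],[0,0,0,0,1],[0,0,0,0,1]]}}

```text
clock: 12.85
eef_pos: [583.9, -326.5, 164.9]
tool_rot: [3.141, 0.0, 1.265]
force: [-1.5, 1.6, 5.8]
width: 7.7
```

Call:
{"method": "play_rows", "body": {"series": [[0,0,-0.4,0,1],[0,0,-1,0,1],[0,0,-2,0,1],[0,0,-3.5,0,1],[0,0,-5,0,1],[0,0,-6.5,0,1]]}}

```text
clock: 13.45
eef_pos: [583.9, -326.4, 230.7]
tool_rot: [3.141, 0.0, 1.265]
force: [0.2, -1.1, -4.3]
width: 7.6
```

Call:
{"method": "play_rows", "body": {"series": [[0,0,-1.5,0,1],[0,0,-3,0,1],[0,0,-4.5,0,1],[0,0,-5.5,0,1],[0,0,-5.5,0,1]]}}

```text
clock: 13.95
eef_pos: [584.7, -326.8, 286.5]
tool_rot: [3.137, 0.001, 1.265]
force: [0.9, 0.6, -4.1]
width: 8.1
```

```bash
python3 - <<'E'
from h import *
import pickle
s=status.read_state();print(s["qpos"],s["eef_pos"],s["tool_rot"],s["force"],s["torque"])
C=cam("wrist");save(C,"w7.png");pickle.dump(C,open("w7.pkl","wb"))
E
```

```text
[ 0.4972959   0.61813406 -0.05231501  1.40293985  0.0337725   1.11722048
  0.13449288] [ 584.68291968 -326.78722186  286.45048021] [3.13747867e+00 6.67427686e-04 1.26531632e+00] [ 0.85977369  0.62439718 -4.07359624] [-0.16294552 -0.02722851 -0.00111943]
```

View pics/w7.png

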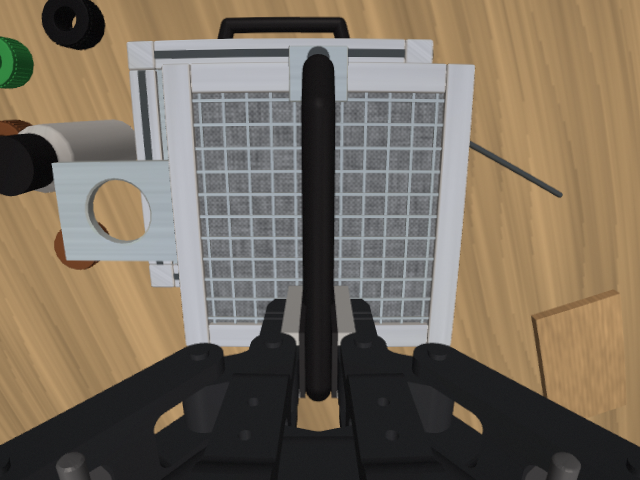

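The cassette is lifted level and held off-centre, which leaves the bar's middle free for the hook. Before travelling I'll check where the bar's middle lies in the tool frame, then make the first half of the trip.

```bash
python3 - <<'E'
from h import *
import pickle
np.set_printoptions(precision=1,suppress=True)
C=pickle.load(open("w7.pkl","rb"));s=status.read_state();p=s["eef_pos"]
R=Ro.from_euler("xyz",s["tool_rot"]).as_matrix()
q=onz(C,[[163,65],[474,65],[452,345],[186,345]],p[2]+6-55)
print((q-p)@R,((q-p)@R).mean(0),np.linalg.norm(q-np.roll(q,1,0),axis=1))
h=onz(C,[[120,210]],p[2]+6-65);print("ear",(h-p)@R)
E
```

```text
[[ 90.3 -62.6  48.9]
 [ 90.4  65.   49.1]
 [-39.1  66.9  49.1]
 [-38.8 -64.   48.9]] [25.7  1.3 49. ] [129.1 127.6 129.5 131. ]
ear [[ 27.  -92.7  58.8]]
```

Call:
{"method": "play_rows", "body": {"series": [[1.5,-1.3,0,-2.6,1],[3.8,-3.4,0,-5.2,1],[6,-5.4,0,-7.8,1],[8.2,-7.4,0,-10.5,1],[10.4,-9.4,0,-13,1],[12.6,-11.4,0,-15.7,1],[14.8,-13.4,0,-18.4,1],[17,-15.4,0,-21,1]]}}

```text
clock: 14.8
eef_pos: [486.8, -116.7, 283.4]
tool_rot: [-3.14, -0.0, 1.634]
force: [0.2, 0.5, -5.0]
width: 7.4
```

```bash
cat > g.py <<'E'
from h import *
import sys
np.set_printoptions(precision=2,suppress=True)
s=status.read_state();p=s["eef_pos"];print(s["clock"],p,s["tool_rot"],s["force"],s["qpos"])
R=Ro.from_euler("xyz",s["tool_rot"]).as_matrix()
t=np.array([float(v) for v in sys.argv[1:4]]);print("shift cm",R.T@(t-p)/10)
E
python3 g.py 391.6 93.5 286
```

```text
14.8 [ 486.82 -116.74  283.44] [-3.14 -0.    1.63] [ 0.24  0.46 -4.96] [ 0.31  0.37 -0.18  1.87  0.08  0.91  0.15]
shift cm [21.58 -8.18 -0.24]
```

Call:
{"method": "play_rows", "body": {"series": [[2.5,-0.9,0,0,1],[5.2,-1.9,0,0,1],[8,-3,0,0,1],[10.8,-4.1,0,0,1],[13.6,-5.2,0,0,1],[16.3,-6.2,0,0,1],[19,-7.2,0,0,1],[21.5,-8.2,0,0,1]]}}

```text
clock: 15.6
eef_pos: [391.9, 92.8, 283.7]
tool_rot: [-3.141, 0.0, 1.632]
force: [-0.1, 0.4, -3.9]
width: 7.8
```

```bash
python3 g.py 381.6 252.5 280
```

```text
15.6 [391.93  92.76 283.74] [-3.14  0.    1.63] [-0.14  0.4  -3.94] [-0.07  0.23 -0.28  2.09  0.08  0.83 -0.34]
shift cm [16.01 -0.05  0.37]
```

Call:
{"method": "play_rows", "body": {"series": [[2,0,0,0,1],[4.5,0,0,0,1],[7,0,0.2,0,1],[9.5,0,0.3,0,1],[12,0,0.4,0,1],[14,0,0.4,0,1],[15.5,0,0.4,0,1],[16,0,0.4,0,1]]}}

```text
clock: 16.4
eef_pos: [382.6, 253.0, 279.7]
tool_rot: [-3.141, -0.001, 1.634]
force: [-0.0, 0.3, -4.6]
width: 7.9
```

```bash
python3 - <<'E'
from h import *
import pickle
np.set_printoptions(precision=1,suppress=True)
s=status.read_state();print(s["eef_pos"],s["tool_rot"],s["force"])
o=[]
for n in("wrist","side"):
    C=cam(n);pickle.dump(C,open(n+"8.pkl","wb"))
    P=proj(C,[[471.5,284,260],[504.6,286,235],[526.5,287.3,235],[610,292,247]]);print(n,P)
    o.append(C["img"][:,:,::-1])
b=cv2.resize(o[1][90:240,225:385],None,fx=3.0,fy=3.0,interpolation=cv2.INTER_CUBIC)
w=cv2.resize(o[0],None,fx=.5,fy=.5,interpolation=cv2.INTER_AREA)
a=np.zeros((450,800,3),np.uint8);a[:240,:320]=w;a[:,320:]=b
cv2.imwrite("pics/w8.png",a)
E
```

```text
[382.6 253.  279.7] [-3.1 -0.   1.6] [-0.   0.3 -4.6]
wrist [[553.9 238.9]
 [594.2 222.7]
 [637.6 223.1]
 [793.8 231.8]]
side [[274.5 148.9]
 [288.1 155.4]
 [296.6 154. ]
 [328.4 144.7]]
```

```bash
python3 - <<'E'
from h import *
import pickle
W=pickle.load(open("wrist8.pkl","rb"))["img"][:,:,::-1];S=pickle.load(open("side8.pkl","rb"))["img"][:,:,::-1]
b=cv2.resize(S[105:225,240:330],None,fx=4,fy=4,interpolation=cv2.INTER_CUBIC)
w=cv2.resize(W[130:370,420:640],None,fx=2,fy=2,interpolation=cv2.INTER_CUBIC)
cv2.imwrite("pics/w8.png",np.hstack([w,b]))
E
```

```text
(no output)
```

View pics/w8.png

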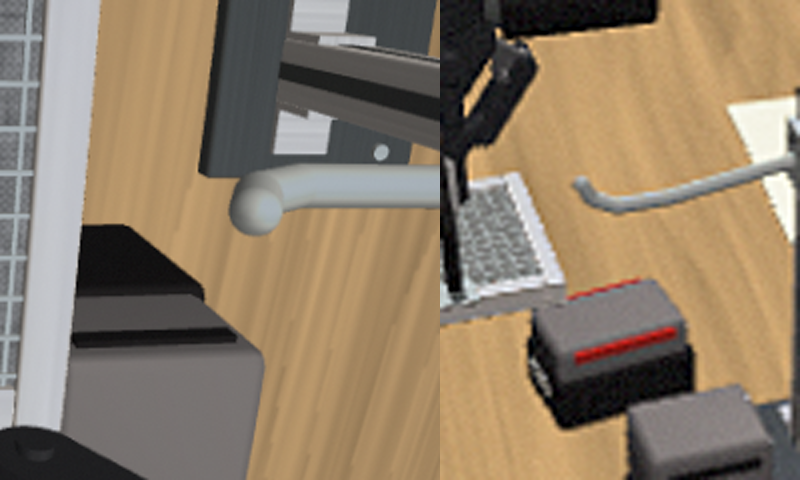

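The hook's tip ball is at wrist pixel (548,233), with the level bar running right along row 223. In the side view the tip is at (276,151). The cassette hangs level, still clear of the hook.

```bash
python3 - <<'E'
from h import *
import pickle
np.set_printoptions(precision=1,suppress=True)
W=pickle.load(open("wrist8.pkl","rb"));A=pickle.load(open("side8.pkl","rb"))
r1=ray(W,[[548.5,233.5]])[0];r2=ray(A,[[275.7,151]])[0]
s=np.linalg.lstsq(np.c_[r1,-r2],A["c"]-W["c"],rcond=None)[0];x=W["c"]+s[0]*r1;y=A["c"]+s[1]*r2
print("tip",x,y,onz(W,[[548.5,233.5]],256),onz(A,[[275.7,151]],256))
print("low",onz(W,[[600,222.5],[630,223.5]],235), "base foot edge",onz(W,[[420+200/2,130+173/2]],12))
E
python3 g.py 382.6 253 269
```

```text
tip [473.2 284.2 252.8] [474.1 284.4 253.3] [[471.2 285.  256. ]] [[473.5 280.1 256. ]]
low [[507.4 286.3 235. ]
 [522.6 286.8 235. ]] base foot edge [[584.2 238.2  12. ]]
16.5 [382.83 251.54 279.67] [-3.14  0.    1.63] [ 0.56 -0.52 -4.39] [-0.38  0.32 -0.34  1.97  0.14  0.87 -0.73]
shift cm [ 0.15 -0.01  1.07]
```

Call:
{"method": "play_rows", "body": {"series": [[0.1,0,0.5,0,1],[0.1,0,1.05,0,1],[0.1,1,1.05,0,1],[0.1,2.5,1.05,0,1],[0.1,4,1.05,0,1],[0.1,4.5,1.05,0,1]]}}

```text
clock: 17.1
eef_pos: [430.6, 254.6, 269.4]
tool_rot: [3.14, -0.0, 1.629]
force: [0.9, 0.8, -3.4]
width: 7.9
```

Call:
{"method": "play_rows", "body": {"series": [[0,1,0,0,1],[0,2.3,0,0,1],[0,3.6,0,0,1],[0,4.9,0,0,1],[0,6.2,0,0,1],[0,7.3,0,0,1],[0,8.2,0,0,1],[0,8.3,0,0,1]]}}

```text
clock: 17.9
eef_pos: [512.3, 260.1, 269.3]
tool_rot: [3.141, -0.0, 1.631]
force: [-0.5, -0.3, -3.8]
width: 7.9
```

```bash
python3 g.py 511.7 260.3 241
```

```text
17.9 [512.33 260.05 269.3 ] [ 3.14 -0.    1.63] [-0.46 -0.32 -3.8 ] [-0.32  0.5  -0.3   1.7   0.18  0.97 -0.63]
shift cm [ 0.03 -0.06  2.83]
```

Call:
{"method": "play_rows", "body": {"series": [[0,0,0.7,0,1],[0,0,1.4,0,1],[0,0,2,0,1],[0,0,2.4,0,1],[0,0,2.5,0,1],[0,0,2.5,0,1]]}}

```text
clock: 18.5
eef_pos: [510.8, 260.2, 244.4]
tool_rot: [-3.141, 0.0, 1.632]
force: [0.9, -0.5, -4.4]
width: 7.9
```

Call:
{"method": "play_rows", "body": {"series": [[0,0,0.1,0,1],[0,0,0.2,0,1],[0,0,0.2,0,1]]}}

```text
clock: 18.8
eef_pos: [510.9, 260.2, 242.6]
tool_rot: [3.141, -0.0, 1.632]
force: [0.7, 0.3, -3.8]
width: 7.6
```

Call:
{"method": "play_rows", "body": {"series": [[0,0,0.1,0,1],[0,0,0.2,0,1],[0,0,0.2,0,1]]}}

```text
clock: 19.1
eef_pos: [510.9, 260.2, 240.4]
tool_rot: [-3.141, 0.0, 1.632]
force: [0.0, 0.3, -5.1]
width: 7.7
```

Call:
{"method": "play_rows", "body": {"series": [[0,0,0.1,0,1],[0,0,0.1,0,1]]}}

```text
clock: 19.3
eef_pos: [510.9, 260.2, 239.4]
tool_rot: [-3.141, 0.0, 1.632]
force: [0.3, -0.5, -4.4]
width: 7.9
```

Call:
{"method": "play_rows", "body": {"series": [[0,0,0.1,0,1],[0,0,0.1,0,1]]}}

```text
clock: 19.5
eef_pos: [511.0, 260.2, 238.7]
tool_rot: [3.141, -0.0, 1.632]
force: [-1.0, -0.4, -1.8]
width: 7.5
```

Call:
{"method": "play_rows", "body": {"series": [[0,0,0.1,0,1],[0,0,0.1,0,1]]}}

```text
clock: 19.7
eef_pos: [511.1, 260.2, 238.1]
tool_rot: [3.141, -0.0, 1.632]
force: [-1.7, -1.9, 1.8]
width: 7.8
```

The weight has moved onto the hook (force from -4.4 to +1.8 N). Releasing.

Call:
{"method": "play_rows", "body": {"series": [[0,0,0,0,0.85],[0,0,0,0,0.8],[0,0,0,0,0.75],[0,0,0,0,0.65],[0,0,0,0,0.5],[0,0,0,0,0.4],[0,0,0,0,0.4],[0,0,0,0,0.4]]}}

```text
clock: 20.5
eef_pos: [510.9, 260.2, 237.5]
tool_rot: [3.142, -0.0, 1.632]
force: [-0.0, 0.2, -0.4]
width: 51.2
```

```bash
python3 - <<'E'
from h import *
import pickle
np.set_printoptions(precision=1,suppress=True)
s=status.read_state();print(s["eef_pos"],s["force"],s["width"])
p=s["eef_pos"];R=Ro.from_euler("xyz",s["tool_rot"]).as_matrix()
C=cam("wrist");pickle.dump(C,open("w9.pkl","wb"));save(C,"w9.png")
m=(C["img"].max(2)<45)
P=proj(C,[p+R@np.array([x,0,-7]) for x in(26,40,55,70)]);print(P)
pts=[]
for r in range(90,300,20):
    x=np.where(m[r,270:370])[0]+270; print(r,(x.min(),x.max(),len(x)) if len(x) else None)
E
```

```text
[510.9 260.2 237.5] [-0.   0.2 -0.4] 51.231661276676306
[[317.1 261.9]
 [317.  218.3]
 [317.  168.6]
 [317.  115.9]]
90 (np.int64(304), np.int64(335), 32)
110 (np.int64(303), np.int64(336), 34)
130 (np.int64(303), np.int64(335), 33)
150 (np.int64(303), np.int64(335), 33)
170 (np.int64(303), np.int64(335), 33)
190 (np.int64(303), np.int64(335), 33)
210 (np.int64(303), np.int64(334), 32)
230 (np.int64(303), np.int64(334), 32)
250 (np.int64(304), np.int64(334), 31)
270 (np.int64(304), np.int64(334), 31)
290 (np.int64(304), np.int64(333), 30)
```

Call:
{"method": "play_rows", "body": {"series": [[0,0,-1,0,0.4],[0,0,-2.5,0,0.4],[0,0,-5,0,0.4],[0,0,-8,0,0.4],[0,0,-11,0,0.4],[0,0,-12,0,0.4],[0,0,-12,0,0.4],[0,0,-12,0,0.4]]}}

```text
clock: 21.35
eef_pos: [510.4, 259.8, 356.6]
tool_rot: [-3.14, 0.001, 1.632]
force: [-0.4, 0.3, 0.0]
width: 51.5
```

```bash
python3 - <<'E'
from h import *
import pickle
np.set_printoptions(precision=1,suppress=True)
s=status.read_state();print(s["eef_pos"],s["force"],s["width"])
L=[cam("wrist"),cam("wrist")]
print("motion",np.abs(L[0]["img"].astype(int)-L[1]["img"]).mean())
C=L[1];save(C,"w10.png")
A=cam("side");save(A,"side10.png")
m=(C["img"].max(2)<45).astype(np.uint8)
n,l,st,ce=cv2.connectedComponentsWithStats(m)
for k in range(1,n):
    if st[k,4]>600: print(st[k],ce[k])
pts=[]
for r in range(120,330,15):
    x=np.where(m[r,250:390])[0]+250
    if len(x): pts.append([(x.min()+x.max())/2,r])
b=onz(C,pts,245);print(b[::3]);
d=np.polyfit(b[:,1],b[:,0],1);print("bar yaw",-np.degrees(np.arctan(d[0])),"x at y=286.5",np.polyval(d,286.5))
# nut in dish: side view compare
D=pickle.load(open("side0.pkl","rb"))["img"].astype(int);a=A["img"].astype(int)
for nme,(x0,x1,y0,y1) in dict(dish=(304,356,272,315),can=(280,310,340,405),hexk=(445,520,370,428),packlow=(262,302,176,210),packtall=(286,325,205,262)).items():
    print(nme,np.abs(D-a)[y0:y1,x0:x1].mean())
E
```

```text
[510.4 259.8 356.6] [-0.4  0.3  0. ] 51.463835318916274
motion 1.8941861979166668
[ 312   79   18  202 3192] [320.1 177.1]
[ 529  176   68   62 3642] [561.6 207. ]
[    0   290   640   190 61530] [318.2 417.9]
[[507.3 325.8 245. ]
 [508.9 300.8 245. ]
 [510.3 274.5 245. ]
 [512.3 246.6 245. ]]
bar yaw 15.613097881432815 x at y=286.5 511.2894825076755
dish 12.512820512820513
can 4.5488888888888885
hexk 4.376704980842912
packlow 24.08137254901961
packtall 5.191333033438297
```

```bash
python3 - <<'E'
from h import *
np.set_printoptions(precision=1,suppress=True)
C=cam("wrist")
a=np.radians(3.5)
for y in(-57,-45,0,45,57):
    print(y,proj(C,[[510.5-np.sin(a)*y,286.5+np.cos(a)*y,245 if abs(y)<50 else 233]]))
A=cam("side")
# black bar in side view
o=[proj(A,[[510.5-np.sin(a)*y,286.5+np.cos(a)*y,245]])[0] for y in(-45,0,45)];print(o)
g=A["img"].max(2)
for u,v in o:
    r=int(round(v));print(r,g[r,int(u)-8:int(u)+9])
L=[cam("wrist")["img"].astype(int) for _ in range(2)];print("noise/motion",np.abs(L[0]-L[1])[100:280].mean(),np.abs(L[0]-L[1])[:,:100].mean())
w=onz(A,[[330,293]],16)
G=A["img"][272:315,304:356];print("nut in dish darkest px",np.unravel_index(G.max(2).argmin(),G.shape[:2]),G.max(2).min())
E
```

```text
-57 [[320.9 274. ]]
-45 [[321. 263.]]
0 [[321.2 190. ]]
45 [[321.4 109.9]]
57 [[321.3  88.4]]
[array([295. , 161.1]), array([290.2, 151.5]), array([285.7, 142.5])]
161 [105 116 120 145 150 115  66  18  26  68 114 150 148 124 118 146 154]
152 [211 176   1   9   9  71  80   9  25  34  90 181 210 201 194 199 192]
142 [199 198 198 200 203 205 179  71  16  31  98 181 215 205 201 196 191]
noise/motion 1.6411805555555556 0.9401875
nut in dish darkest px (np.int64(22), np.int64(35)) 95
```

```bash
python3 -c "
from cell import order;print(order.finish_job())"
```

```text
the job is handed in; nothing more can be done
None
```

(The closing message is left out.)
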